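# Put the bench fittings back into their fitted tray

## Robot

A 6-joint arm with a two-finger parallel gripper is mounted at the origin on the work surface. World frame = base frame: x ahead of the robot, y to its left, z up, the work surface at z = 0. Lengths are in mm, angles in rad, forces in N, time in s.
With the tool pointing down it reaches from about 300 to 775 mm from the base axis. Payload 14.6 kg.
Tool frame: the origin (TCP) lies between the finger pads; the fingertips stand 8 mm ahead of it and the grasp point (between the pads) lies 11 mm behind it (robot.tips_ahead is the z of the fingertips in the tool frame, in mm); z points along the fingers, y is the line along which they close (so a half turn about z gives the same grasp; the last joint's range is limited). The gripper opens to 85 mm and grips with 20 to 120 N. Pads are 22 mm wide; open, the fingers measure 114 mm over their backs; the gripper's body (76 mm by 85 mm) begins 54 mm behind the grasp point. The pads swing forward as they close: fully open they stand 13 mm farther back than shut.
Start: joints at [-1.177, 0.3, 1.521, -0, 1.321, -0.067], TCP at [244.558, -492.627, 239.281] pointing down, gripper open.
Joint ranges: [-3.03, 3.03], [-0.79, 2.21], [0.23, 2.52], [-1.04, 4.18], [0, 3.07], [-2.55, 2.55]. Speed limits (rad/s): [2.22, 2.22, 2.57, 3.14, 3.14, 3.14].

## Interface

Orientations are given as a rotation vector (axis times angle).
In Python, from workcell import robot, camera, camera_params gives the robot as it stands. The module is installed in compiled form; this text tells all that it offers.
- The arm moves only by the tool drive_tool, never from a script. Its argument "plan" is a list of rows, each a list of 5 numbers: the opening, from 0 (shut) to 1 (fully open), then the shift along the world's x, y, z in m, then the turn about the world's z in rad. In form: [[claw, x, y, z, spin], ...]. A call has exactly 8 rows; each row is the pose to reach, as a shift and turn from the pose commanded when the call began; what a row does not reach only later rows make up. A row lasts 1/8 s, in which the tool goes at most 62.5 mm and 10.7 degrees, less where a joint would pass 70% of its speed; a pose out of reach is approached as far as the arm can. A call with a gripper value outside its range is refused whole. The fingers move at their own pace and stop on an object; "squeeze" is the grip in N (left out, the last holds). Time passes only in rows, so rows that repeat a pose let the fingers close, or fill a call up. It gives the time, the measured TCP pose, the force, the opening and the grip force at its end, in the units of the state.
- robot.get_obs(): the state, without advancing time (a new reading comes with each control period).
- camera(name): name is "scene" or "side" or "wrist"; returns (picture, depth): 420x560x3 uint8, blue, green, red; 420x560 float32, mm along the optical axis (not along the pixel's ray), 0 where there is no reading.
- camera_params(name): a dict with "mtx" (3x3 intrinsics, pixels), "D" ([k1, k2, p1, p2, k3] as OpenCV has them; the pictures are not rectified), "R" (3x3) and "t" (3): a world point X has camera coordinates R X + t. Camera axes: x right, y down, z forward; pixel columns grow to the right and rows downward; lengths in mm; the calibration is good to about 2 mm. A picture is of the moment at which its call begins: read the wrist's pose just before it. camera_params takes no time and is no camera call; for the wrist camera it gives the pose at the moment of the call.
- robot.close_job(): hands the job in; it is judged then, once.
The state is a dict: "clock": time; "joints": joint angles; "qd": joint speeds; "effort": joint torques, N m; "position": TCP position; "tool_rot": TCP orientation; "wrist_force": force on the tool from outside, world axes, zero at the start; "ft_torque": the same for the moment, N m; "grip_width": finger opening in mm; "finger_force": force on a finger pad.
Only numpy, scipy, OpenCV 4.12 (cv2) and the standard library are available. Lean on these libraries where they do the work, as an engineer would, in place of code of your own. Each camera call takes 0.05 s, during which the arm holds its last target. There are 200 camera calls.

## Task

Tidy the joiner's bench: put the small block plane, the marking gauge, the square bench dog and the round bench dog into the fitted tray, each lying or standing the way up it is now and seated flat on the floor of the recess shaped for it. The plain square batten offcut and the plain dowel offcut look like the dogs but are scrap: leave them where they are.

Things in the scene. Friction and masses are not known exactly. Their poses are not given: they have to be found in the camera images.
- plane_center (a point): Small steel block plane with brass cap and knob, lying on its sole. Length 130 mm along its x, parallel upright sides 42 mm apart along its y and 30 mm high; the brass on top (narrower than the sides) reaches 46 mm. About 0.4 kg. Take it across y, by the sides. The point is on the centre line, half-way along, 15 mm above the sole. Tray and long things lie within 0.3 rad of world x.
- gauge_center (a point): Wooden marking gauge: an upright beech block (the stock) 26 mm along its x, 50 mm along y, 44 mm high, with a 16 mm square stem through it along x (from 55 mm behind to 75 mm ahead of the point; it floats 14 mm above the bench) and a brass screw 10 mm high on top. Take the stock across y (50 mm). The point is the centre of the stock, 22 mm above its underside. About 90 g.
- square_dog_center (a point): Square bench dog of beech, lying flat, 110 mm long along its x and 26 mm high: a shank 26 mm wide along y and, over the last 30 mm towards +x, a wider head of 44 mm. Take the shank across y at the point, which is the middle of the length, 13 mm above the underside. About 70 g.
- round_dog_center (a point): Round bench dog of beech standing on its head: a disc-like head 40 mm across and 20 mm high below, a thinner stem 21 mm across above it, 60 mm high in all. Take it by the stem. The point is on its axis, 30 mm above the underside. About 50 g.
- batten_center (a point): Scrap, to be left alone: plain square beech batten offcut 110 x 26 x 26 mm, of one width all along (no head). The point is its centre, 13 mm up.
- dowel_center (a point): Scrap, to be left alone: plain upright beech dowel offcut, 40 mm across all the way up, 60 mm high. The point is its centre, 30 mm up.
- bay_plane_seat (a point): Place of the plane: insert with the big rectangular recess, 146 mm along x by 58 mm along y. One of four 164 x 92 mm inserts, two by two, flush in a fixed low tray. Point: centre of the recess floor, 11 mm above the bench; z up, x along the insert. Recess 6 mm deep with upright edges: fingers must end more than 6 mm above its floor.
- bay_gauge_seat (a point): Place of the gauge: insert with the short recess, 42 mm along x by 66 mm along y, which takes the stock; the stem passes over the insert along x, pointing either way. One of four 164 x 92 mm inserts, two by two, flush in a fixed low tray. Point: centre of the recess floor, 11 mm above the bench; z up, x along the insert. Recess 6 mm deep with upright edges: fingers must end more than 6 mm above its floor.
- bay_square_seat (a point): Place of the square dog: insert with the T-shaped recess, 126 mm along x, 42 mm wide; 60 mm wide over the 46 mm at its +x end, for the head. One of four 164 x 92 mm inserts, two by two, flush in a fixed low tray. Point: centre of the recess floor, 11 mm above the bench; z up, x along the insert. Recess 6 mm deep with upright edges: fingers must end more than 6 mm above its floor.
- bay_round_seat (a point): Place of the round dog: insert with the round recess 56 mm across, which takes the head; the dog stands in it on its head, stem up. One of four 164 x 92 mm inserts, two by two, flush in a fixed low tray. Point: centre of the recess floor, 11 mm above the bench; z up, x along the insert. Recess 6 mm deep with upright edges: fingers must end more than 6 mm above its floor.
Things that resemble listed ones, but are neither listed nor needed, are in the scene too. What is shaped like the part that bears gauge_center but purple or red is not meant.

How it is judged (in metres and radians):
At the end, for the whole second after the job is handed in: Plane, gauge, square dog and round dog each rest on the floor of their own recess (centre within 14 mm of the recess centre sideways, not more than 3.5 mm above the seated height, upright within 0.1 rad), released and at rest; the batten and dowel offcuts are within 30 mm of where they were (horizontal distance between plane_center and bay_plane_seat below 0.014 m and z of plane_center in the frame of bay_plane_seat below 0.0185 m and angle between each of plane_center, gauge_center, square_dog_center, round_dog_center's own z axis and vertical below 0.1 rad and linear speed of each of plane, gauge, square_dog, round_dog below 0.02 m/s and horizontal distance between gauge_center and bay_gauge_seat below 0.014 m and z of gauge_center in the frame of bay_gauge_seat below 0.0255 m and horizontal distance between square_dog_center and bay_square_seat below 0.014 m and z of square_dog_center in the frame of bay_square_seat below 0.0165 m and horizontal distance between round_dog_center and bay_round_seat below 0.014 m and z of round_dog_center in the frame of bay_round_seat below 0.0335 m and distance of each of batten_center, dowel_center from where it was at the start of the episode below 0.03 m); the robot touches nothing.
It fails at once if the batten offcut is moved more than 30 mm (distance of batten_center from where it was at the start of the episode above 0.03 m).
It fails at once if the dowel offcut is moved more than 30 mm (distance of dowel_center from where it was at the start of the episode above 0.03 m).
It also fails if it takes over 120 s, if anything falls off the work surface, if the arm or the gripper's body presses on something with over 40 N, if the wrist force passes 120 N, or if a joint passes its speed limit or range.

## Working session

There is one attempt and no reset: what is moved stays moved. The work goes in short steps, Python scripts to look and compute and a tool call to move; the robot and the scene stay as the last step left them, time stands still between calls to the robot, and variables do not carry over. Pictures are saved under pics/ and viewed, at most 14 in all, crops included, and the job is handed in when it is done.

Besides the shell and the picture viewer there is one more tool, called after "Emit:" as name(argument=value, ...), one argument or row to a line, values as JSON. drive_tool: Moves the arm, as the interface text tells. Its arguments: {"type":"object","properties":{"plan":{"type":"array","items":{"type":"array","items":{"type":"number"}}},"squeeze":{"type":"number"}},"required":["plan"]}

```bash
mkdir -p pics; cat > h.py <<'E'
import numpy as np, cv2
from workcell import robot, camera, camera_params
def cloud(name):
    p=camera_params(name); im,d=camera(name)
    h,w=d.shape; v,u=np.mgrid[:h,:w]
    n=cv2.undistortPoints(np.stack([u,v],-1).reshape(-1,1,2).astype(np.float32),np.array(p["mtx"]),np.array(p["D"])).reshape(h,w,2)
    c=np.dstack([n*d[...,None],d])
    X=(c-np.array(p["t"]).ravel())@np.array(p["R"])
    X[d<=0]=np.nan
    return im,X
E
python3 - <<'E'
from h import *
for n in("scene","side"):
    im,X=cloud(n); cv2.imwrite(f"pics/{n}0.png",im); np.savez(f"{n}0.npz",im=im,X=X)
    p=camera_params(n); print(n,-np.array(p["R"]).T@np.array(p["t"]).ravel())
print(robot.get_obs())
E
```

```text
scene [1286.14693361 -199.33754475  937.39080572]
side [  3.84731026 746.14427068 831.17050092]
{'clock': 0.1, 'joints': array([-1.17659732e+00,  3.00442889e-01,  1.52148430e+00, -9.17423851e-06,
        1.32069204e+00, -6.65916048e-02]), 'qd': array([-0.00050006, -0.00116995, -0.00156905, -0.00043314, -0.00110965,
        0.00190265]), 'effort': array([-3.30037656e-04, -5.44380534e+01, -3.62376630e+01, -1.33827684e-04,
        2.98973275e-03,  1.54966028e-05]), 'position': array([ 244.48929163, -492.46435295,  238.77772451]), 'tool_rot': array([-3.05759434e+00, -7.17194151e-01,  2.76646105e-04]), 'wrist_force': array([ 0.55863746,  0.33614633, -0.25569193]), 'ft_torque': array([ 0.00563498, -0.01871121, -0.01429303]), 'finger_force': 0.0, 'grip_width': 85.47875521685458}
```

View pics/scene0.png

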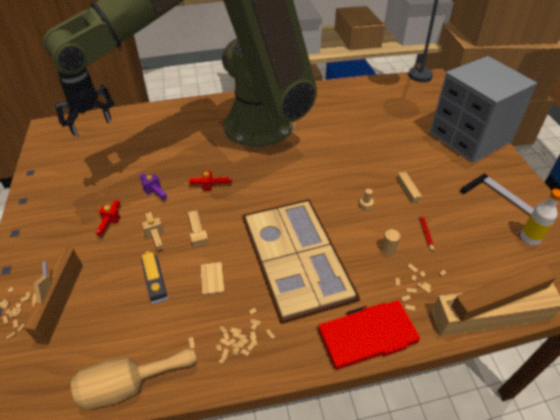

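View pics/side0.png

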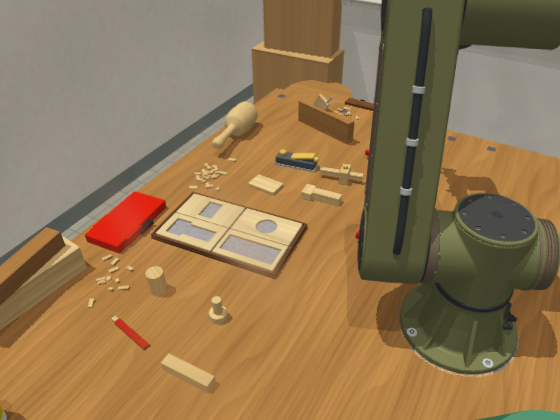

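The scene view shows the plane at (153,275), gauge at (152,232), square dog at (198,228) with its head at the lower end, and round dog at (367,200). The scrap batten is at (408,187) and the dowel at (390,242). The recesses are: round (270,233), plane (305,225), gauge (290,282) and T (325,270).

Next I'll measure them from the depth images.

```bash
python3 - <<'E'
from h import *
S=[np.load(f"{n}0.npz") for n in("scene","side")]
pts=np.vstack([s["X"].reshape(-1,3) for s in S]); 
for s,n in zip(S,("scene","side")):
    X=s["X"]; 
    f=X[np.isfinite(X[...,2])]; b=f[(f[:,0]>300)&(f[:,0]<700)&(abs(f[:,1])<350)&(abs(f[:,2])<8)]
    print(n,"bench z",np.median(b[:,2]),b[:,2].std())
# per-object regions in scene camera: pixel box, zmin
for nm,(u0,v0,u1,v1),zm in [("plane",(135,245,172,305),9),("gauge",(138,208,166,252),20),("gaugeall",(138,208,166,252),8),("sq",(184,206,212,248),8),("round",(355,185,380,212),35),("batten",(394,170,424,204),15),("dowel",(378,226,402,258),50)]:
    X=S[0]["X"][v0:v1,u0:u1].reshape(-1,3); X=X[X[:,2]>zm]
    # merge side points close
    c=np.median(X,0); Y=S[1]["X"].reshape(-1,3); Y=Y[(np.hypot(*(Y-c)[:,:2].T)<85)&(Y[:,2]>zm)&(Y[:,2]<70)]
    for k,P in(("sc",X),("si",Y)):
        if len(P)<5: continue
        r=cv2.minAreaRect(P[:,:2].astype(np.float32)); print(nm,k,len(P),np.round(np.median(P,0)),"zmax",round(P[:,2].max()),[np.round(q) for q in r[:2]],round(r[2],1))
# recesses by grey colour
im=S[0]["im"].astype(int);X=S[0]["X"]
for s,lab in zip(S,("scene","side")):
    im=s["im"].astype(int);X=s["X"]
    m=((im.max(2)-im.min(2))<45)&(im.max(2)>110)&(X[...,0]>250)&(X[...,0]<750)&(abs(X[...,1])<250)&(X[...,2]<25)&(X[...,2]>0)
    n,l,st,ce=cv2.connectedComponentsWithStats(m.astype(np.uint8))
    for i in range(1,n):
        if st[i,4]>80:
            P=X[l==i]; r=cv2.minAreaRect(P[:,:2].astype(np.float32)); print(lab,st[i,4],ce[i],np.round(np.mean(P,0)),[np.round(q) for q in r[:2]],round(r[2],1))
# orthographic maps (2 px = 1.. mm/px) from both
def ortho(s):
    W=np.zeros((350,450,3),np.uint8); X=s["X"];k=np.isfinite(X[...,2])&(X[...,2]<80)&(X[...,2]>-10)
    return X,k
E
```

```text
scene bench z 0.385452742797217 1.9976996425407887
side bench z -0.7116484600087283 1.9117159625067444
plane sc 816 [ 608. -374.   33.] zmax 52 [array([ 587., -377.]), array([163.,  55.])] 1.3
plane si 560 [ 588. -367.   29.] zmax 51 [array([ 595., -376.]), array([133.,  52.])] 5.5
gauge sc 386 [ 447. -370.   33.] zmax 58 [array([ 454., -372.]), array([151.,  52.])] 7.5
gauge si 343 [ 432. -368.   30.] zmax 57 [array([ 454., -374.]), array([152.,  56.])] 5.0
gaugeall sc 436 [ 448. -370.   32.] zmax 58 [array([ 454., -372.]), array([151.,  52.])] 7.5
gaugeall si 427 [ 432. -366.   29.] zmax 57 [array([ 454., -374.]), array([152.,  56.])] 5.0
sq sc 411 [ 479. -256.   26.] zmax 31 [array([ 455., -256.]), array([114.,  44.])] 4.3
sq si 438 [ 453. -249.   24.] zmax 31 [array([ 451., -256.]), array([111.,  46.])] 6.2
round sc 75 [465. 235.  55.] zmax 63 [array([461., 236.]), array([19., 19.])] 18.6
round si 126 [453. 241.  56.] zmax 62 [array([456., 238.]), array([19., 20.])] 78.6
batten sc 285 [432. 384.  24.] zmax 30 [array([426., 387.]), array([112.,  30.])] 3.8
batten si 756 [418. 389.
[... 335 characters left out ...]
ne 219 [269.73515982 233.51141553] [516. -60.  11.] [array([516., -61.]), array([52., 50.])] 80.0
scene 721 [326.45076283 275.95839112] [683.  52.  11.] [array([675.,  51.]), array([123.,  58.])] 6.4
scene 326 [289.61349693 283.2392638 ] [685. -44.  11.] [array([686., -44.]), array([40., 64.])] 6.4
side 188 [210.0212766  210.19680851] [688. -49.  11.] [array([686., -47.]), array([43., 68.])] 3.0
side 508 [190.06299213 230.44685039] [684.  46.  10.] [array([677.,  46.]), array([127.,  58.])] 4.4
side 197 [266.27918782 226.52284264] [518. -66.  10.] [array([518., -65.]), array([53., 50.])] 28.1
side 827 [250.43893591 249.39177751] [507.  29.  10.] [array([507.,  28.]), array([147.,  58.])] 4.5
```

Emit:
drive_tool(
  plan=[
    [1, 0.03, 0.02, 0.02, -0.09],
    [1, 0.07, 0.05, 0.04, -0.18],
    [1, 0.11, 0.07, 0.06, -0.27],
    [1, 0.15, 0.1, 0.08, -0.36],
    [1, 0.19, 0.12, 0.1, -0.36],
    [1, 0.23, 0.15, 0.1, -0.36],
    [1, 0.25, 0.165, 0.1, -0.36],
    [1, 0.25, 0.165, 0.1, -0.36],
  ],
  squeeze=40,
)

```text
clock: 1.1
position: [495.5, -326.5, 338.6]
tool_rot: [-3.137, -0.162, 0.001]
wrist_force: [-0.6, -0.7, 0.4]
grip_width: 85.6
finger_force: 0.0
```

```bash
cat >> h.py <<'E'
def st():
    o=robot.get_obs(); R=cv2.Rodrigues(np.array(o["tool_rot"]))[0]
    return dict(t=round(o["clock"],2),p=np.round(o["position"],1),yaw=round(float(np.arctan2(R[1,1],R[0,1])%np.pi-np.pi/2),3),w=round(o["grip_width"],1),f=round(o["finger_force"],1),wf=np.round(o["wrist_force"],1))
def top(X,x,y,r,z0,z1):
    P=X.reshape(-1,3); P=P[(np.hypot(P[:,0]-x,P[:,1]-y)<r)&(P[:,2]>z0)&(P[:,2]<z1)]
    if len(P)<5: return None
    q=cv2.minAreaRect(P[:,:2].astype(np.float32)); return len(P),np.round(np.median(P,0),1),np.round(q[0],1),np.round(q[1],1),round(q[2],1)
E
python3 - <<'E'
from h import *
print(st(),robot.tips_ahead)
im,X=cloud("wrist"); cv2.imwrite("pics/w1.png",im); np.savez("w1.npz",im=im,X=X)
f=X[abs(X[...,2])<6]; print("bench",np.median(f[:,2]))
for n,x,y,r,a,b in[("plane",592,-376,85,8,60),("plside",592,-376,85,8,33),("plbrass",592,-376,85,38,60),("stock",440,-372,45,37,48),("gauge",454,-373,90,8,60),("sq",453,-256,75,14,40),("sqhead",500,-256,60,20,40)]: print(n,top(X,x,y,r,a,b))
E
```

```text
{'t': 1.1, 'p': array([ 495.5, -326.5,  338.6]), 'yaw': 0.103, 'w': 85.6, 'f': 0.0, 'wf': array([-0.6, -0.7,  0.4])} 8.0
bench -1.3794538348778762
plane (3315, array([ 602.1, -375.3,   30.8]), array([ 586.8, -378.6]), array([155.6,  53.1]), 3.6)
plside (1740, array([ 622.7, -368. ,   28.2]), array([ 586.8, -378.6]), array([155.6,  53.1]), 3.6)
plbrass (1141, array([ 571.7, -380.2,   41.6]), array([ 593.9, -378.3]), array([124.4,  30. ]), 10.1)
stock (494, array([ 439.5, -372.5,   42.2]), array([ 437. , -374.8]), array([26.6, 49.7]), 11.6)
gauge (1614, array([ 447.2, -372.1,   29.5]), array([ 462.6, -373. ]), array([162.6,  51.1]), 2.9)
sq (1574, array([ 467.5, -256.5,   24.4]), array([ 454.3, -255.1]), array([107.9,  43.8]), 4.2)
sqhead (1071, array([ 482.9, -254.6,   24.4]), array([ 474. , -253.7]), array([67.6, 43.8]), 4.2)
```

View pics/w1.png

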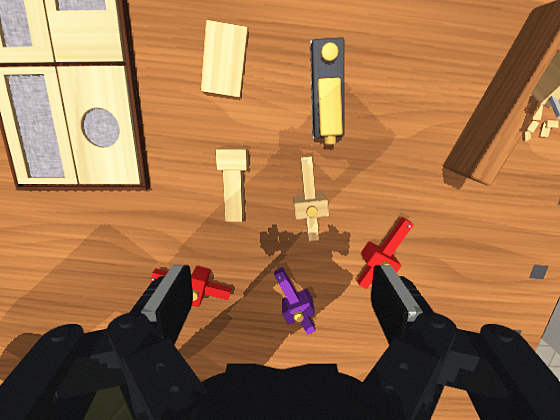

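The wrist view shows the plane at (328,90), the gauge stock at (311,207) with its long stem forward, and the square dog at (233,185) with its head at the far (+x) end. The T recess is partly visible at top left. Next I'll refine the plane and the yaws.

```bash
python3 - <<'E'
from h import *
d=np.load("w1.npz"); im,X=d["im"].astype(int),d["X"]
# plane: dark body pixels 
reg=np.zeros(im.shape[:2],bool); reg[30:152,302:356]=1
m=reg&(X[...,2]>22)&(X[...,2]<36)
yel=(im[...,2]-im[...,0]>70)
for n,k in(("body",m&~yel),("yellow",reg&yel&(im[...,1]>130))):
    P=X[k]; r=cv2.minAreaRect(P[:,:2].astype(np.float32)); v,u=np.where(k); print(n,k.sum(),r,u.min(),u.max(),v.min(),v.max(), np.percentile(P[:,0],[1,99]), np.percentile(P[:,1],[1,99]))
P=X[m&~yel]; 
# side lines: per x bin y extents
for a in range(530,660,20):
    q=P[(P[:,0]>=a)&(P[:,0]<a+20)]; print(a,len(q),np.round(np.percentile(q[:,1],[2,98]),1))
# gauge stem line
g=np.zeros_like(reg); g[155:245,290:332]=1
Q=X[g&(X[...,2]>18)&(X[...,2]<34)]; Q=Q[(abs(Q[:,0]-437)>20)]
c=np.polyfit(Q[:,0],Q[:,1],1); print("stem",c,np.polyval(c,437),Q[:,0].min(),Q[:,0].max())
g[:]=0; g[145:230,212:252]=1; Q=X[g&(X[...,2]>18)&(X[...,2]<34)]
s=Q[Q[:,0]<470]; c=np.polyfit(s[:,0],s[:,1],1); print("sq",c,np.polyval(c,454),np.percentile(Q[:,0],[.5,99.5]))
# tray rim height & bays now
T=X.reshape(-1,3);T=T[(T[:,0]>430)&(T[:,0]<760)&(T[:,1]>-125)&(T[:,1]<50)]; print(np.histogram(T[:,2],bins=range(-4,30,2)))
E
```

```text
body 1506 ((598.1499633789062, -378.0959167480469), (132.1692352294922, 42.09091567993164), 9.377996444702148) 312 344 38 143 [538.96789269 663.57215684] [-404.8592962  -349.34270473]
yellow 2696 ((598.7627563476562, -383.6528015136719), (163.77685546875, 75.97040557861328), 8.11270809173584) 302 355 30 151 [nan nan] [nan nan]
530 85 [-406.  -365.4]
550 122 [-406.  -362.7]
570 130 [-403.1 -359.1]
590 142 [-399.5 -355.9]
610 395 [-394.6 -354.1]
630 379 [-390.8 -350.1]
650 253 [-388.  -348.5]
stem [ 2.17366839e-01 -4.69646752e+02] -374.6574433337318 381.5729839232877 511.2448483210186
sq [ 8.89888453e-02 -2.96916243e+02] -256.51530773335764 [401.09939501 508.39198062]
(array([ 588, 1286,  187,  257,  470,  426, 3691, 1879, 1267, 9281, 3992,
         31,    0,    0,    0,    0]), array([-4, -2,  0,  2,  4,  6,  8, 10, 12, 14, 16, 18, 20, 22, 24, 26, 28]))
```

Emit:
drive_tool(
  plan=[
    [1, 0.03, -0.015, -0.05, 0.02],
    [1, 0.06, -0.03, -0.1, 0.04],
    [1, 0.08, -0.045, -0.155, 0.064],
    [1, 0.104, -0.05, -0.21, 0.064],
    [1, 0.104, -0.05, -0.26, 0.064],
    [1, 0.104, -0.05, -0.3, 0.064],
    [1, 0.104, -0.05, -0.323, 0.064],
    [1, 0.104, -0.05, -0.323, 0.064],
  ],
)

```text
clock: 2.15
position: [597.7, -377.9, 15.2]
tool_rot: [-3.13, -0.257, 0.003]
wrist_force: [-0.2, -1.0, 0.6]
grip_width: 85.7
finger_force: 0.0
```

```bash
python3 -c "
from h import *
print(st())
im,X=cloud('wrist'); cv2.imwrite('pics/w2.png',im)"
```

```text
{'t': 2.15, 'p': array([ 597.7, -377.9,   15.2]), 'yaw': 0.164, 'w': 85.7, 'f': 0.0, 'wf': array([-0.2, -1. ,  0.6])}
```

View pics/w2.png

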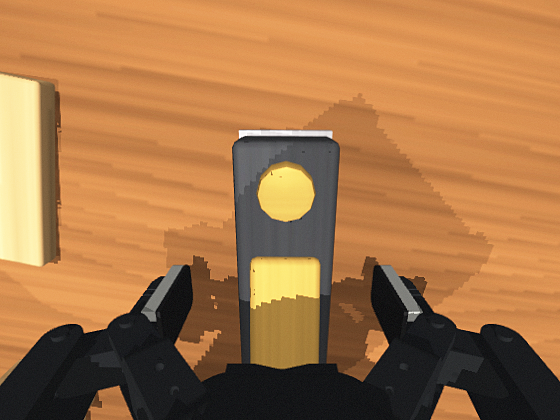

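The plane (232–339 px wide) sits centred and parallel between the pads at 190 and 372. Closing and lifting.

Emit:
drive_tool(
  plan=[
    [0, 0, 0, 0, 0],
    [0, 0, 0, 0, 0],
    [0, 0, 0, 0, 0],
    [0, 0, 0, 0, 0],
    [0, 0, 0, 0, 0],
    [0, 0, 0, 0, 0],
    [0, 0, 0, 0.01, 0],
    [0, 0, 0, 0.04, 0],
  ],
  squeeze=70,
)

```text
clock: 3.2
position: [597.5, -376.8, 54.7]
tool_rot: [-3.128, -0.258, 0.006]
wrist_force: [0.7, -0.2, -4.6]
grip_width: 40.4
finger_force: 72.2
```

Emit:
drive_tool(
  plan=[
    [0, 0, 0.01, 0.05, 0],
    [0, -0.01, 0.06, 0.08, -0.02],
    [0, -0.03, 0.115, 0.1, -0.04],
    [0, -0.05, 0.17, 0.13, -0.06],
    [0, -0.07, 0.225, 0.16, -0.06],
    [0, -0.09, 0.28, 0.18, -0.06],
    [0, -0.11, 0.33, 0.2, -0.06],
    [0, -0.12, 0.378, 0.2, -0.06],
  ],
)

```text
clock: 4.2
position: [477.6, 2.1, 258.2]
tool_rot: [3.137, 0.165, 0.004]
wrist_force: [0.7, -0.2, -6.6]
grip_width: 40.6
finger_force: 72.7
```

Emit:
drive_tool(
  plan=[
    [0, 0, 0, 0, 0],
    [0, 0, 0, 0, 0],
    [0, 0, 0, 0, 0],
    [0, 0, 0, 0, 0],
    [0, 0, 0, 0, 0],
    [0, 0, 0, 0, 0],
    [0, 0, 0, 0, 0],
    [0, 0, 0, 0, 0],
  ],
)

```text
clock: 5.2
position: [478.6, 0.4, 256.3]
tool_rot: [3.137, 0.165, 0.0]
wrist_force: [0.2, 0.5, -5.5]
grip_width: 40.6
finger_force: 73.0
```

```bash
python3 - <<'E'
from h import *
print(st())
im,X=cloud("wrist"); cv2.imwrite("pics/w3.png",im)
im=im.astype(int)
m=((im.max(2)-im.min(2))<45)&(im.max(2)>110)&(X[...,0]>300)&(X[...,0]<800)&(abs(X[...,1])<250)&(X[...,2]<25)&(X[...,2]>0)
n,l,s,ce=cv2.connectedComponentsWithStats(m.astype(np.uint8))
for i in range(1,n):
    if s[i,4]>150:
        P=X[l==i]; r=cv2.minAreaRect(P[:,:2].astype(np.float32)); print(s[i,4],np.round(ce[i]),np.round(np.mean(P,0)),[np.round(q,1) for q in r[:2]],round(r[2],1))
# held plane front edge
P=X.reshape(-1,3); P=P[(P[:,2]>180)&(P[:,2]<300)&(P[:,0]>490)&(abs(P[:,1])<60)]; print(len(P),np.percentile(P[:,0],[1,99]),np.percentile(P[:,1],[1,50,99]),np.percentile(P[:,2],[1,50,99]))
E
```

```text
{'t': 5.2, 'p': array([4.786e+02, 4.000e-01, 2.563e+02]), 'yaw': 0.105, 'w': 40.6, 'f': 73.0, 'wf': array([ 0.2,  0.5, -5.5])}
1778 [255.  23.] [640.  47.   9.] [array([639.5,  47.2]), array([45.2, 41.2])] 5.8
217 [347.   1.] [671. -48.   9.] [array([670.7, -46.2]), array([ 3.8, 64.3])] 5.9
2506 [257. 107.] [553.  38.  10.] [array([548.3,  37.1]), array([67.2, 58.2])] 6.6
1107 [343. 144.] [522. -68.  10.] [array([522.9, -68. ]), array([55.2, 40.5])] 29.7
15671 [490.18822604 545.89848491] [-41.13579133   2.80746565  26.7470588 ] [242.16790849 267.07143957 299.05018641]
```

View pics/w3.png

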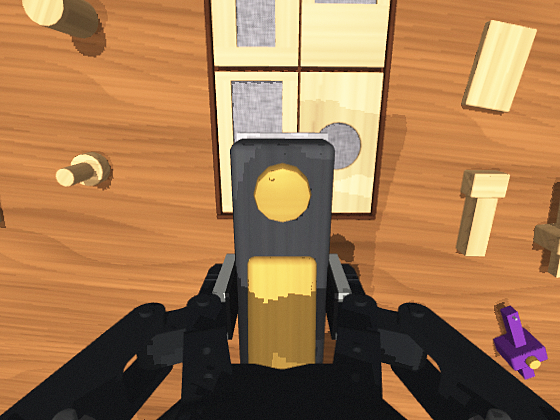

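The wrist view shows the plane held straight (232–333 px wide). The plane bay's far edge is at row 80, the round recess at (340,145), and the tray is at the same yaw. The bays fit a 168 x 96 mm grid at yaw 0.105. Lowering the plane into its bay.

Emit:
drive_tool(
  plan=[
    [0, 0.015, 0.016, -0.04, 0],
    [0, 0.029, 0.032, -0.09, 0],
    [0, 0.029, 0.032, -0.14, 0],
    [0, 0.029, 0.032, -0.18, 0],
    [0, 0.029, 0.032, -0.205, 0],
    [0, 0.029, 0.032, -0.216, 0],
    [0, 0.029, 0.032, -0.223, 0],
    [0, 0.029, 0.032, -0.229, 0],
  ],
)

```text
clock: 6.25
position: [508.2, 32.4, 28.6]
tool_rot: [3.137, 0.165, 0.002]
wrist_force: [-45.8, -1.0, 105.9]
grip_width: 40.4
finger_force: 86.9
```

Emit:
drive_tool(
  plan=[
    [0, 0, 0, 0, 0],
    [0, 0, 0, 0, 0],
    [0.8, 0, 0, 0, 0],
    [0.8, 0, 0, 0, 0],
    [0.8, 0, 0, 0, 0],
    [0.8, 0, 0, 0, 0],
    [0.8, 0, 0, 0, 0],
    [0.8, 0, 0, 0.01, 0],
  ],
)

```text
clock: 7.25
position: [507.2, 32.4, 37.1]
tool_rot: [-3.137, -0.165, 0.002]
wrist_force: [0.4, -0.1, -1.1]
grip_width: 68.0
finger_force: 0.0
```

That pressed hard (106 N), so I'm looking before doing anything else.

Emit:
drive_tool(
  plan=[
    [0.9, 0, 0, 0.05, 0],
    [0.9, -0.03, 0, 0.1, 0],
    [0.9, -0.06, 0, 0.15, 0],
    [0.9, -0.08, -0.02, 0.2, 0],
    [0.9, -0.09, -0.03, 0.23, 0],
    [0.9, -0.09, -0.03, 0.23, 0],
    [0.9, -0.09, -0.03, 0.23, 0],
    [0.9, -0.09, -0.03, 0.23, 0],
  ],
)

```text
clock: 8.25
position: [417.4, 2.6, 266.3]
tool_rot: [-3.137, -0.165, 0.003]
wrist_force: [-0.2, -0.6, -0.1]
grip_width: 77.1
finger_force: 0.0
```

```bash
python3 - <<'E'
from h import *
print(st())
im,X=cloud("wrist"); cv2.imwrite("pics/w4.png",im); np.savez("w4.npz",im=im,X=X)
im=im.astype(int)
m=((im.max(2)-im.min(2))<45)&(im.max(2)>110)&(X[...,0]>300)&(X[...,0]<800)&(abs(X[...,1])<250)&(X[...,2]<25)&(X[...,2]>0)
n,l,s,ce=cv2.connectedComponentsWithStats(m.astype(np.uint8))
for i in range(1,n):
    if s[i,4]>150:
        P=X[l==i]; r=cv2.minAreaRect(P[:,:2].astype(np.float32)); print(s[i,4],np.round(ce[i]),np.round(np.mean(P,0)),[np.round(q,1) for q in r[:2]],round(r[2],1))
yel=(im[...,2]-im[...,0]>70)
P=X[(X[...,2]>30)&(X[...,2]<50)&~yel&(abs(X[...,0]-508)<90)&(abs(X[...,1]-32)<45)]
print(len(P),cv2.minAreaRect(P[:,:2].astype(np.float32)))
A=np.c_[P[:,:2],np.ones(len(P))]; P2=P
for _ in range(4):
    c=np.linalg.lstsq(A,P2[:,2],rcond=None)[0]; k=abs(A@c-P2[:,2])<2; A,P2=A[k],P2[k]
print("slope",c,"z at c",c@[508,32,1],len(P2))
T=X.reshape(-1,3);T=T[(abs(T[:,0]-600)<150)&(abs(T[:,1]+0)<90)&(T[:,2]>13)&(T[:,2]<21)]; print("tray top",np.median(T[:,2]))
E
```

```text
{'t': 8.25, 'p': array([417.4,   2.6, 266.3]), 'yaw': 0.105, 'w': 77.1, 'f': 0.0, 'wf': array([-0.2, -0.6, -0.1])}
557 [244.  91.] [506.  58.  10.] [array([507.6,  53. ]), array([145.8,  24.3])] 3.3
658 [286.  87.] [516.   9.  10.] [array([511.5,  12.6]), array([145.4,  16.2])] 5.2
1806 [346.  92.] [519. -61.   9.] [array([519.5, -61. ]), array([54.8, 54. ])] 8.2
2320 ((510.0694580078125, 33.99517822265625), (125.43663024902344, 41.808528900146484), 6.123830318450928)
slope [1.57687262e-03 2.11967415e-03 3.83425028e+01] z at c 39.21138371029019 2174
tray top 15.437701083800237
```

View pics/w4.png

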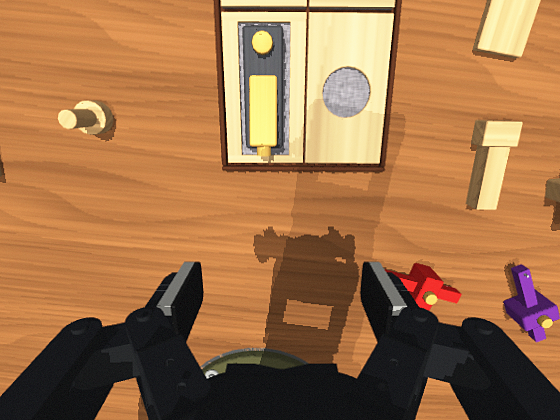

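The plane is seated flat, with the grey recess floor visible on both sides, at about (509,33). Its top is at 41 mm, as it should be. Next is the gauge.

Emit:
drive_tool(
  plan=[
    [1, 0, -0.06, 0, 0.03],
    [1, 0, -0.12, 0, 0.06],
    [1, 0.01, -0.18, -0.01, 0.09],
    [1, 0.015, -0.24, -0.02, 0.11],
    [1, 0.02, -0.29, -0.05, 0.11],
    [1, 0.02, -0.34, -0.08, 0.11],
    [1, 0.02, -0.378, -0.11, 0.11],
    [1, 0.02, -0.378, -0.15, 0.11],
  ],
)

```text
clock: 9.3
position: [437.2, -377.7, 115.3]
tool_rot: [-3.124, -0.333, 0.0]
wrist_force: [1.2, -0.5, -2.0]
grip_width: 85.5
finger_force: 0.0
```

```bash
python3 - <<'E'
from h import *
print(st())
im,X=cloud("wrist"); cv2.imwrite("pics/w5.png",im)
print(top(X,437,-375,45,36,48)); print(top(X,490,-365,30,16,36))
E
```

```text
{'t': 9.3, 'p': array([ 437.2, -377.7,  115.3]), 'yaw': 0.213, 'w': 85.5, 'f': 0.0, 'wf': array([ 1.2, -0.5, -2. ])}
(2010, array([ 440.4, -373.1,   42.2]), array([ 437.3, -374.8]), array([25.3, 50.2]), 12.7)
(1613, array([ 486.5, -363.9,   28.4]), array([ 484.7, -364. ]), array([50.1, 15.5]), 12.6)
```

View pics/w5.png

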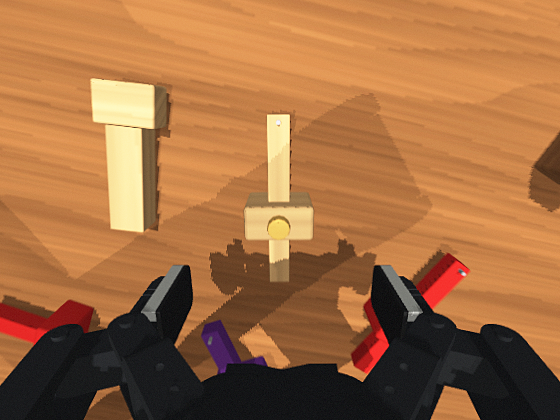

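The gauge stock is at (279,222) with its centre at (437,-375), between the pads. The red and purple lookalikes are clear of the fingers' path. Lowering, gripping and lifting.

Emit:
drive_tool(
  plan=[
    [1, 0, 0, -0.05, 0],
    [1, 0, 0, -0.085, 0],
    [1, 0, 0, -0.095, 0],
    [0, 0, 0, -0.095, 0],
    [0, 0, 0, -0.095, 0],
    [0, 0, 0, -0.095, 0],
    [0, 0, 0, -0.095, 0],
    [0, 0, 0, -0.095, 0],
  ],
  squeeze=40,
)

```text
clock: 10.35
position: [438.3, -376.3, 24.1]
tool_rot: [3.121, 0.336, 0.003]
wrist_force: [-0.1, 0.7, 7.1]
grip_width: 49.1
finger_force: 42.3
```

Emit:
drive_tool(
  plan=[
    [0, 0, 0, 0, 0],
    [0, 0, 0, 0.02, 0],
    [0, 0, 0, 0.06, 0],
    [0, 0.03, 0.03, 0.11, -0.03],
    [0, 0.07, 0.07, 0.12, -0.06],
    [0, 0.11, 0.11, 0.12, -0.09],
    [0, 0.15, 0.15, 0.12, -0.11],
    [0, 0.19, 0.19, 0.12, -0.11],
  ],
)

```text
clock: 11.35
position: [628.7, -184.2, 144.4]
tool_rot: [3.137, 0.164, 0.002]
wrist_force: [-0.2, -0.6, -1.2]
grip_width: 49.4
finger_force: 41.8
```

Emit:
drive_tool(
  plan=[
    [0, 0.02, 0.05, 0, 0],
    [0, 0.04, 0.1, 0, 0],
    [0, 0.0585, 0.1395, -0.02, 0],
    [0, 0.0585, 0.1395, -0.06, 0],
    [0, 0.0585, 0.1395, -0.09, 0],
    [0, 0.0585, 0.1395, -0.1, 0],
    [0, 0.0585, 0.1395, -0.104, 0],
    [0, 0.0585, 0.1395, -0.104, 0],
  ],
)

```text
clock: 12.35
position: [686.6, -46.3, 39.8]
tool_rot: [3.137, 0.164, 0.003]
wrist_force: [0.1, -0.2, -1.1]
grip_width: 48.9
finger_force: 41.8
```

Emit:
drive_tool(
  plan=[
    [0, 0, 0, -0.001, 0],
    [0, 0, 0, -0.002, 0],
    [0, 0, 0, -0.003, 0],
    [0, 0, 0, -0.003, 0],
    [0, 0, 0, -0.003, 0],
    [0, 0, 0, -0.003, 0],
    [0, 0, 0, -0.003, 0],
    [0, 0, 0, -0.003, 0],
  ],
)

```text
clock: 13.35
position: [686.0, -46.1, 35.2]
tool_rot: [-3.137, -0.165, 0.0]
wrist_force: [-0.2, 0.7, -0.9]
grip_width: 49.5
finger_force: 41.9
```

```bash
python3 - <<'E'
from h import *
print(st())
im,X=cloud("wrist"); cv2.imwrite("pics/w6.png",im)
E
```

```text
{'t': 13.35, 'p': array([686. , -46.1,  35.2]), 'yaw': 0.105, 'w': 49.5, 'f': 41.9, 'wf': array([-0.2,  0.7, -0.9])}
```

View pics/w6.png

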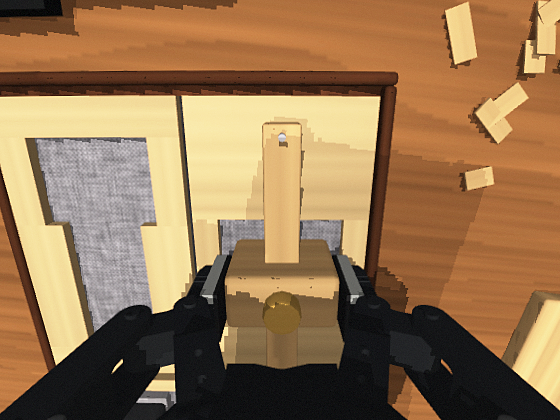

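The stock sits inside its recess at (280,285) with equal margins, and the T's wide end is at the far (+x) side. Releasing and retreating.

Emit:
drive_tool(
  plan=[
    [0, 0, 0, -0.001, 0],
    [0, 0, 0, -0.001, 0],
    [0.85, 0, 0, -0.001, 0],
    [0.85, 0, 0, -0.001, 0],
    [0.85, 0, 0, -0.001, 0],
    [0.85, 0, 0, 0.01, 0],
    [0.85, 0, 0, 0.06, 0],
    [0.85, 0, 0, 0.12, 0],
  ],
)

```text
clock: 14.4
position: [685.6, -46.1, 156.6]
tool_rot: [-3.137, -0.164, 0.002]
wrist_force: [1.1, -0.7, 0.4]
grip_width: 72.4
finger_force: 0.0
```

Emit:
drive_tool(
  plan=[
    [1, -0.05, -0.01, 0.02, 0],
    [1, -0.095, -0.04, 0.03, 0],
    [1, -0.13, -0.08, 0.03, 0],
    [1, -0.16, -0.12, 0.02, 0],
    [1, -0.19, -0.16, 0, 0],
    [1, -0.215, -0.2, -0.02, -0.015],
    [1, -0.231, -0.21, -0.05, -0.015],
    [1, -0.231, -0.21, -0.05, -0.015],
  ],
)

```text
clock: 15.4
position: [453.8, -256.4, 104.5]
tool_rot: [-3.137, -0.138, 0.003]
wrist_force: [0.7, 0.4, 1.5]
grip_width: 85.4
finger_force: 0.0
```

```bash
python3 - <<'E'
from h import *
print(st())
im,X=cloud("wrist"); cv2.imwrite("pics/w7.png",im)
print(top(X,455,-256,75,14,40))
P=X.reshape(-1,3); P=P[(abs(P[:,0]-445)<35)&(abs(P[:,1]+256)<30)&(P[:,2]>18)&(P[:,2]<35)]; c=np.polyfit(P[:,0],P[:,1],1); print(c[0],np.polyval(c,455))
im,X=cloud("scene")
print(top(X,686,-46,35,36,75),top(X,686,-46,35,48,60),top(X,509,32,35,30,48))
E
```

```text
{'t': 15.4, 'p': array([ 453.8, -256.4,  104.5]), 'yaw': 0.088, 'w': 85.4, 'f': 0.0, 'wf': array([0.7, 0.4, 1.5])}
(6196, array([ 472.3, -255.5,   24.4]), array([ 453.9, -255.8]), array([109.6,  44. ]), 5.3)
0.10924439821348893 -255.52284906500657
(347, array([692.3, -46.4,  52.5]), array([685.9, -46.3]), array([52.8, 61.5]), 56.8) (176, array([689.2, -48.7,  54.6]), array([685.8, -45.2]), array([26.4, 50. ]), 6.3) (182, array([521.6,  25.9,  41.9]), array([510.1,  33.4]), array([65.1, 43. ]), 4.6)
```

Emit:
drive_tool(
  plan=[
    [1, 0, 0, -0.05, 0.008],
    [1, 0, 0, -0.08, 0.008],
    [1, 0, 0, -0.087, 0.008],
    [0, 0, 0, -0.087, 0.008],
    [0, 0, 0, -0.087, 0.008],
    [0, 0, 0, -0.087, 0.008],
    [0, 0, 0, -0.087, 0.008],
    [0, 0, 0, -0.087, 0.008],
  ],
)

```text
clock: 16.5
position: [455.5, -256.4, 19.3]
tool_rot: [3.137, 0.153, 0.002]
wrist_force: [-1.5, 1.3, 8.1]
grip_width: 25.3
finger_force: 40.0
```

Emit:
drive_tool(
  plan=[
    [0, 0, 0, 0, 0],
    [0, 0, 0, 0, 0],
    [0, 0, 0, 0.01, 0],
    [0, 0, 0, 0.05, 0],
    [0, 0.02, 0.03, 0.1, 0.01],
    [0, 0.05, 0.08, 0.12, 0.01],
    [0, 0.08, 0.13, 0.12, 0.01],
    [0, 0.1, 0.15, 0.12, 0.01],
  ],
)

```text
clock: 17.5
position: [556.0, -103.6, 139.4]
tool_rot: [3.137, 0.173, 0.002]
wrist_force: [0.5, -0.4, -0.5]
grip_width: 25.0
finger_force: 39.6
```

Emit:
drive_tool(
  plan=[
    [0, 0.03, 0.04, 0, 0],
    [0, 0.06, 0.08, 0, 0],
    [0, 0.09, 0.12, 0, 0],
    [0, 0.121, 0.156, -0.01, 0],
    [0, 0.121, 0.156, -0.05, 0],
    [0, 0.121, 0.156, -0.085, 0],
    [0, 0.121, 0.156, -0.098, 0],
    [0, 0.121, 0.156, -0.098, 0],
  ],
)

```text
clock: 18.5
position: [676.1, 49.8, 40.6]
tool_rot: [-3.137, -0.169, 0.001]
wrist_force: [0.6, -0.5, 0.0]
grip_width: 25.0
finger_force: 39.6
```

```bash
python3 - <<'E'
from h import *
print(st())
im,X=cloud("wrist"); cv2.imwrite("pics/w8.png",im)
E
```

```text
{'t': 18.5, 'p': array([676.1,  49.8,  40.6]), 'yaw': 0.108, 'w': 25.0, 'f': 39.6, 'wf': array([ 0.6, -0.5,  0. ])}
```

View pics/w8.png

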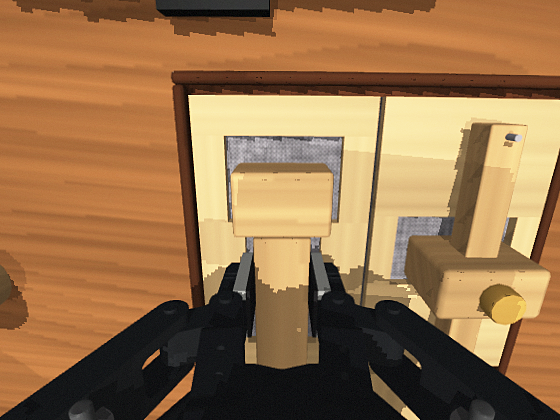

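```bash
python3 - <<'E'
from h import *
print(st())
im,X=cloud("wrist"); im=im.astype(int)
for z0,z1 in((30,60),(42,60)):
    P=X[100:260,215:350].reshape(-1,3); P=P[(P[:,2]>z0)&(P[:,2]<z1)]
    print("head",len(P),np.round(np.percentile(P[:,0],[1,50,99]),1),np.round(np.percentile(P[:,1],[1,50,99]),1),np.round(np.percentile(P[:,2],[1,50,99]),1))
a,b,c=X[237,282],X[180,282],X[168,282]; print(a,b,c)
print("wide floor", X[140,230],X[140,340],X[215,341], X[136:150:2,282].round(1))
E
```

```text
{'t': 18.55, 'p': array([676.6,  49.8,  41.7]), 'yaw': 0.108, 'w': 24.9, 'f': 39.6, 'wf': array([ 0.4,  0.2, -1.3])}
head 8669 [687.1 714.3 731.6] [33.5 54.5 76.3] [32.3 46.6 48.1]
head 8068 [689.6 713.5 731. ] [33.5 54.4 76.3] [43.1 46.7 48.1]
[700.05946828  53.02051843  45.37559574] [726.493984    55.92571676  46.96348529] [729.91629427  56.28684498  38.40847898]
wide floor [736.18682794  84.14884014   9.76439764] [742.44983523  27.34219211  10.28052328] [703.62613464  21.32147525  15.93992258] [[741.7  57.5  15.6]
 [740.1  57.4   9.5]
 [739.   57.2   8.6]
 [737.9  57.1   8.4]
 [736.9  57.    8.7]
 [735.9  56.9   8.3]
 [734.9  56.8   9. ]]
```

Emit:
drive_tool(
  plan=[
    [0, 0.002, 0, -0.003, 0],
    [0, 0.002, 0, -0.005, 0],
    [0, 0.002, 0, -0.007, 0],
    [0, 0.002, 0, -0.009, 0],
    [0, 0.002, 0, -0.01, 0],
    [0, 0.002, 0, -0.01, 0],
    [0, 0.002, 0, -0.01, 0],
    [0, 0.002, 0, -0.01, 0],
  ],
)

```text
clock: 19.6
position: [678.1, 49.9, 30.4]
tool_rot: [3.137, 0.169, 0.0]
wrist_force: [-1.8, 0.1, 2.7]
grip_width: 25.1
finger_force: 39.9
```

Emit:
drive_tool(
  plan=[
    [0.7, 0, 0, 0, 0],
    [0.7, 0, 0, 0, 0],
    [0.7, 0, 0, 0, 0],
    [0.7, 0, 0, 0, 0],
    [0.7, 0, 0, 0, 0],
    [0.7, 0, 0, 0.02, 0],
    [0.7, 0, 0, 0.07, 0],
    [0.7, 0, 0, 0.13, 0],
  ],
)

```text
clock: 20.6
position: [677.7, 49.8, 162.6]
tool_rot: [-3.137, -0.169, 0.001]
wrist_force: [1.6, 0.9, -0.2]
grip_width: 59.7
finger_force: 0.0
```

Emit:
drive_tool(
  plan=[
    [0.8, -0.04, 0.03, 0.02, 0],
    [0.8, -0.08, 0.065, 0.02, 0],
    [0.8, -0.12, 0.1, 0.02, 0],
    [0.8, -0.16, 0.135, 0.02, 0],
    [0.8, -0.2, 0.17, 0.01, 0],
    [0.8, -0.219, 0.187, -0.01, 0],
    [0.8, -0.219, 0.187, -0.02, 0],
    [0.8, -0.219, 0.187, -0.02, 0],
  ],
)

```text
clock: 21.6
position: [459.6, 236.5, 140.7]
tool_rot: [-3.137, -0.169, -0.001]
wrist_force: [0.4, 0.2, -1.1]
grip_width: 68.6
finger_force: 0.0
```

```bash
python3 - <<'E'
from h import *
print(st())
im,X=cloud("wrist"); cv2.imwrite("pics/w9.png",im)
print(top(X,459,237,40,48,70),top(X,459,237,40,8,70))
im,X=cloud("scene")
print("sq",top(X,678,50,80,25,50),"g",top(X,686,-46,35,48,60))
E
```

```text
{'t': 21.6, 'p': array([459.6, 236.5, 140.7]), 'yaw': 0.108, 'w': 68.6, 'f': 0.0, 'wf': array([ 0.4,  0.2, -1.1])}
(658, array([462.4, 238.3,  58.2]), array([460.9, 238.2]), array([20.2, 20.1]), 16.2) (1827, array([466.8, 238.9,  19.6]), array([463.7, 238.6]), array([33.9, 38.9]), 4.6)
sq (547, array([693.5,  48.5,  36.6]), array([684. ,  20.8]), array([113.6,  99.6]), 12.2) g (179, array([688.9, -49. ,  54.5]), array([685.6, -45.3]), array([29.2, 50.2]), 10.5)
```

View pics/w9.png

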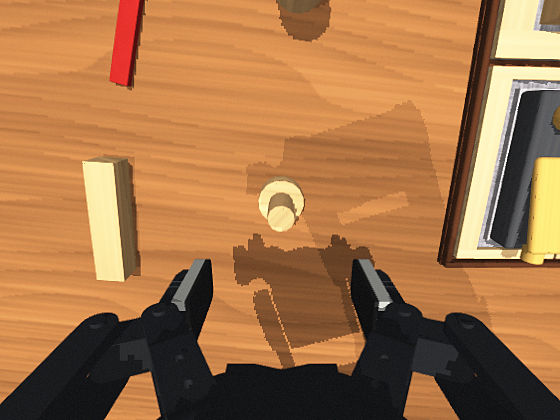

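The square dog's top is at 36.6 mm, so it is seated. The round dog's stem is at (281,217), at about (461,238), centred between the pads, and the batten is clear. Gripping it.

Emit:
drive_tool(
  plan=[
    [0.8, 0.001, 0.001, -0.05, 0],
    [0.8, 0.001, 0.001, -0.09, 0],
    [0.8, 0.001, 0.001, -0.104, 0],
    [0, 0.001, 0.001, -0.104, 0],
    [0, 0.001, 0.001, -0.104, 0],
    [0, 0.001, 0.001, -0.104, 0],
    [0, 0.001, 0.001, -0.104, 0],
    [0, 0.001, 0.001, -0.104, 0],
  ],
)

```text
clock: 22.7
position: [460.9, 238.2, 37.7]
tool_rot: [-3.136, -0.169, -0.004]
wrist_force: [0.5, -1.1, 8.1]
grip_width: 19.7
finger_force: 39.7
```

Emit:
drive_tool(
  plan=[
    [0, 0, 0, 0, 0],
    [0, 0, 0, 0, 0],
    [0, 0, 0, 0.01, 0],
    [0, 0, 0, 0.05, 0],
    [0, 0, -0.02, 0.1, 0],
    [0, 0.01, -0.06, 0.12, 0],
    [0, 0.02, -0.11, 0.12, 0],
    [0, 0.02, -0.15, 0.12, 0],
  ],
)

```text
clock: 23.7
position: [480.3, 86.2, 157.4]
tool_rot: [-3.137, -0.169, -0.002]
wrist_force: [-0.7, 0.2, -1.3]
grip_width: 19.5
finger_force: 39.2
```

Emit:
drive_tool(
  plan=[
    [0, 0.01, -0.04, 0, 0],
    [0, 0.02, -0.08, 0, 0],
    [0, 0.03, -0.12, 0, 0],
    [0, 0.039, -0.15, 0, 0],
    [0, 0.039, -0.15, -0.05, 0],
    [0, 0.039, -0.15, -0.085, 0],
    [0, 0.039, -0.15, -0.1, 0],
    [0, 0.039, -0.15, -0.1, 0],
  ],
)

```text
clock: 24.7
position: [519.1, -62.0, 56.5]
tool_rot: [-3.137, -0.17, 0.001]
wrist_force: [0.7, 0.1, 0.3]
grip_width: 19.6
finger_force: 39.3
```

```bash
python3 - <<'E'
from h import *
print(st())
im,X=cloud("wrist"); cv2.imwrite("pics/w10.png",im)
E
```

```text
{'t': 24.7, 'p': array([519.1, -62. ,  56.5]), 'yaw': 0.108, 'w': 19.6, 'f': 39.3, 'wf': array([0.7, 0.1, 0.3])}
```

View pics/w10.png

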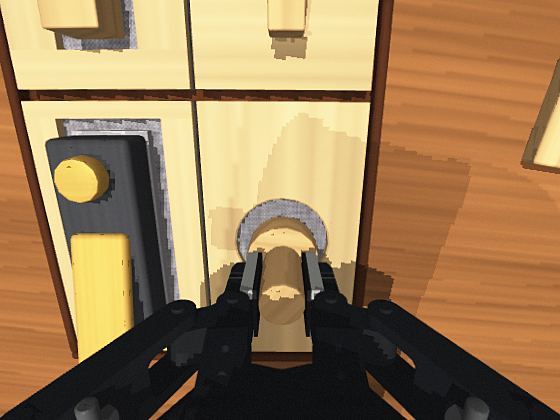

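The dog's head (247–318 px) is centred over the round recess (236–327). Lowering and releasing.

Emit:
drive_tool(
  plan=[
    [0, 0, 0, -0.002, 0],
    [0, 0, 0, -0.004, 0],
    [0, 0, 0, -0.006, 0],
    [0, 0, 0, -0.007, 0],
    [0, 0, 0, -0.008, 0],
    [0, 0, 0, -0.0085, 0],
    [0, 0, 0, -0.0085, 0],
    [0, 0, 0, -0.0085, 0],
  ],
)

```text
clock: 25.75
position: [519.3, -62.2, 48.7]
tool_rot: [3.137, 0.169, 0.001]
wrist_force: [-4.8, 0.9, 11.5]
grip_width: 20.1
finger_force: 40.6
```

Emit:
drive_tool(
  plan=[
    [0.5, 0, 0, 0, 0],
    [0.5, 0, 0, 0, 0],
    [0.5, 0, 0, 0, 0],
    [0.5, 0, 0, 0, 0],
    [0.5, 0, 0, 0.03, 0],
    [0.5, 0, 0, 0.08, 0],
    [0.5, -0.03, 0, 0.13, 0],
    [0.5, -0.08, 0, 0.17, 0],
  ],
)

```text
clock: 26.75
position: [439.8, -62.2, 218.6]
tool_rot: [3.137, 0.17, 0.002]
wrist_force: [-0.3, -0.8, 0.7]
grip_width: 42.2
finger_force: 0.0
```

Emit:
drive_tool(
  plan=[
    [0.5, -0.03, 0.02, 0.05, 0],
    [0.5, -0.06, 0.04, 0.08, 0],
    [0.5, -0.06, 0.06, 0.11, 0],
    [0.5, -0.06, 0.06, 0.11, 0],
    [0.5, -0.06, 0.06, 0.11, 0],
    [0.5, -0.06, 0.06, 0.11, 0],
    [0.5, -0.06, 0.06, 0.11, 0],
    [0.5, -0.06, 0.06, 0.11, 0],
  ],
)

```text
clock: 27.75
position: [380.3, -2.3, 326.5]
tool_rot: [-3.137, -0.169, 0.001]
wrist_force: [0.5, 0.4, 0.2]
grip_width: 42.7
finger_force: 0.0
```

```bash
python3 - <<'E'
from h import *
print(st())
im,X=cloud("wrist"); cv2.imwrite("pics/w11.png",im)
print("round",top(X,519,-62,30,60,80),top(X,519,-62,32,20,80)); print("plane",top(X,509,32,72,30,48)); 
P=X.reshape(-1,3)
for x,y,a,b in((677,50,56,14),(686,-46,14,24)):
    q=P[(abs(P[:,0]-x)<a)&(abs(P[:,1]-y)<b)&(P[:,2]>24)]; print(len(q), np.round(np.median(q,0),1) if len(q) else 0)
im,X=cloud("scene"); print("s round",top(X,519,-62,30,60,80))
print("dowel",top(X,630,242,40,50,75),"batten",top(X,426,387,75,15,40))
E
```

```text
{'t': 27.75, 'p': array([380.3,  -2.3, 326.5]), 'yaw': 0.107, 'w': 42.7, 'f': 0.0, 'wf': array([0.5, 0.4, 0.2])}
round (273, array([517.7, -60.5,  69. ]), array([517.8, -61.2]), array([19.5, 19.2]), 20.5) (822, array([514.8, -57.3,  30.2]), array([517.7, -60.9]), array([37.9, 37.9]), 76.2)
plane (2323, array([527.3,  34.8,  39.5]), array([506.9,  33.8]), array([133. ,  42.3]), 5.6)
0 0
0 0
s round (52, array([522.3, -61.6,  70.4]), array([520.2, -61.7]), array([17.5, 19.5]), 51.8)
dowel (175, array([631.3, 240.7,  59.6]), array([629.1, 241.2]), array([40.3, 39.7]), 5.0) batten (288, array([432.3, 383.5,  24.8]), array([426.5, 386.6]), array([113.1,  31. ]), 4.1)
```

View pics/w11.png

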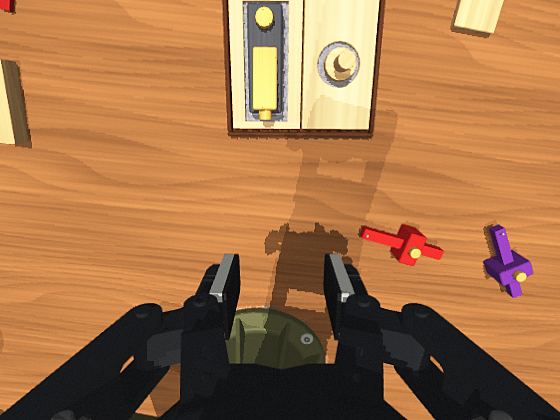

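The round dog stands in its recess at (338,64) with grey floor all round it, and its top is at 70–71 mm. One last look at the tray.

```bash
python3 - <<'E'
from h import *
im,X=cloud("scene"); cv2.imwrite("pics/fin.png",cv2.resize(im[190:330,230:370],None,fx=4,fy=4,interpolation=cv2.INTER_CUBIC))
P=X.reshape(-1,3)
q=P[(abs(P[:,0]-677)<70)&(abs(P[:,1]-50)<28)&(P[:,2]>30)&(P[:,2]<45)]; print("sq",len(q),cv2.minAreaRect(q[:,:2].astype(np.float32)))
c=np.linalg.lstsq(np.c_[q[:,:2]-[677,50],np.ones(len(q))],q[:,2],rcond=None)[0]; print(c)
E
```

```text
sq 489 ((676.3857421875, 51.647705078125), (113.16876220703125, 42.26216506958008), 2.9681761264801025)
[-1.16945898e-02  2.58189668e-02  3.67324449e+01]
```

View pics/fin.png

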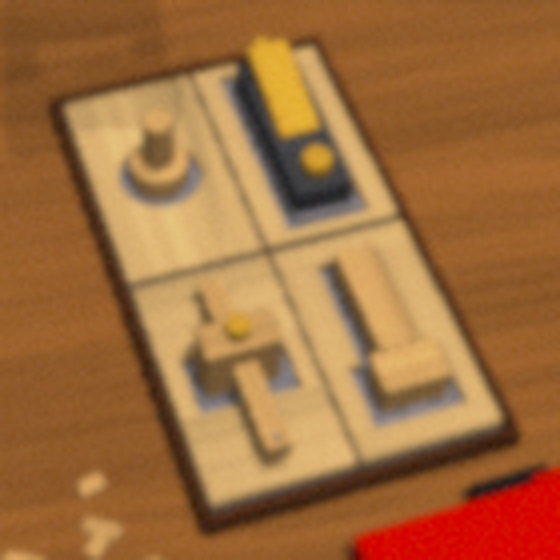

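All four pieces are seated in their own recesses. Handing in.

```bash
python3 -c "
from workcell import robot
print(robot.close_job())"
```

```text
the job is handed in; nothing more can be done
None
```

The plane, gauge, square dog and round dog are each seated in their own recess and both offcuts were left in place; the job is handed in, though no verdict came back and seating the plane briefly pressed at 106 N (limit 120 N).

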